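Click-test four lock-in push buttons and pull the one that will not hold

TASK

One of the four lock-in push buttons in the aluminium test rack no longer holds. Find it by pressing the buttons fully home and letting go: leave the three good ones in their holes, locked in, and stand the switch that springs back upright in the black reject tray. Leave the other things on the bench where they are.

Things in the scene. Friction and masses are not known exactly. Their poses are not given: they have to be found in the camera images.
- rack: test rack: aluminium channel fixed to the bench, plate 262 mm long (its y) by 76 mm wide (its x), 4 mm thick, top 46 mm above the bench; a mounting foot 5 mm high stands out 22 mm at each end. Origin under its centre on the bench, z up. Its four 30 mm holes lie in a row along its y, 64 mm apart, hole 1 at the +y end
- hole_1 (a point): centre of rack hole 1 on the plate's top face; z up
- hole_2 (a point): centre of rack hole 2 on the plate's top face; z up
- hole_3 (a point): centre of rack hole 3 on the plate's top face; z up
- hole_4 (a point): centre of rack hole 4 on the plate's top face; z up
- switch_1: lock-in push-button switch hanging in hole 1: black barrel 27.6 mm diameter, 34 mm long, flat underside; above it a knurled steel collar 38 mm diameter, 12 mm high, resting on the rack plate; on top the black button. Origin at the centre of the barrel's underside, z up its axis: collar z 34 to 46 mm, button top z 60 mm when out. About 0.1 kg
- switch_2: another of the four like switches, hanging in hole 2; same shape and origin as switch_1. It hangs with 1 mm play or a little more round the barrel, no thread or catch: it lifts straight out, 34 mm
- switch_3: another of the four like switches, hanging in hole 3; same shape and origin as switch_1. Neighbouring collars are 26 mm apart, so the collar is best gripped from the front and back of the rack (fingers closing along the rack's x)
- switch_4: another of the four like switches, hanging in hole 4; same shape and origin as switch_1. All four look alike; exactly one is worn, and which one differs from start to start
- button_1 (a joint): how far the button of switch_1 is pressed in, m: 0 out (top 14 mm above the collar), 0.0105 hard against its stop. Good: clicks at 0.0085 and stays locked at about 0.008 when let go (top 6 mm above the collar); pressing again does not free it. Worn: springs back to 0
- button_2 (a joint): how far the button of switch_2 is pressed in, m: 0 out (top 14 mm above the collar), 0.0105 hard against its stop. Button 25.6 mm diameter, pressed straight down along the switch's axis
- button_3 (a joint): how far the button of switch_3 is pressed in, m: 0 out (top 14 mm above the collar), 0.0105 hard against its stop. Light spring: 0.8 N at first, about 2.5 N at the click, then the hard stop; a press that stops short of the click springs back on a good switch too
- button_4 (a joint): how far the button of switch_4 is pressed in, m: 0 out (top 14 mm above the collar), 0.0105 hard against its stop
- reject_tray: reject tray: shallow open black plastic tray fixed to the bench, 100 mm (its x) by 120 mm (its y) outside, 22 mm high, walls 3 mm with a rim standing out 2.5 mm, floor 3 mm thick, paper ticket on its front (-x) side; to the left or to the right of the rack. Origin under its centre on the bench, z up
- spare_cap_0: bystander: black capacitor can, 26 mm diameter, 35 mm tall, standing near the front edge of the bench; origin under its centre
- spare_cap_1: bystander: second such capacitor
- spare_cap_2: bystander: third such capacitor
- pliers_red: bystander: slim pliers lying flat, 59 x 167 x 10 mm, on the bench edge between robot and rack; origin at its middle on the underside, long axis along its y
- masking_tape: bystander: roll of masking tape lying flat, 103 mm across, 25 mm high; origin under its centre; lies on the other side of the rack from the tray
- heat_sink: bystander: black finned heat sink, 30 x 40 x 22 mm, behind the rack
- heat_sink_b: bystander: second such heat sink
- spare_knob: bystander: black knob lying on the pad, 30 mm diameter, 17 mm high
- ball_pen: bystander: white pen lying behind the rack, 145 mm long, 9 mm thick
Mind the look-alikes: they are no part of the job. Leave any pink look-alike of the switch_4 alone.

How it is judged (in metres and radians):
At the end, for the whole second after the job is handed in: Three switches hang in their own rack holes (within 6 mm of the hole's centre, fully down to 3 mm) with their buttons locked in (more than 6 mm); the fourth, its button out (less than 2 mm), stands on the tray's floor, upright within 0.2 rad, at rest, wholly inside the tray's walls (((value of joint button_1 below 0.002 m and x of switch_1 in the frame of reject_tray between -0.042 and 0.042 m and y of switch_1 in the frame of reject_tray between -0.052 and 0.052 m and z of switch_1 in the frame of reject_tray below 0.01 m and angle between switch_1's own z axis and vertical below 0.2 rad and linear speed of switch_1 below 0.02 m/s and value of joint each of button_2, button_3, button_4 above 0.006 m and z of switch_2 in the frame of hole_2 below -0.031 m and horizontal distance between switch_2 and hole_2 below 0.006 m and z of switch_3 in the frame of hole_3 below -0.031 m and horizontal distance between switch_3 and hole_3 below 0.006 m and z of switch_4 in the frame of hole_4 below -0.031 m and horizontal distance between switch_4 and hole_4 below 0.006 m) or (value of joint button_2 below 0.002 m and x of switch_2 in the frame of reject_tray between -0.042 and 0.042 m and y of switch_2 in the frame of reject_tray between -0.052 and 0.052 m and z of switch_2 in the frame of reject_tray below 0.01 m and angle between switch_2's own z axis and vertical below 0.2 rad and linear speed of switch_2 below 0.02 m/s and value of joint each of button_1, button_3, button_4 above 0.006 m and z of switch_1 in the frame of hole_1 below -0.031 m and horizontal distance between switch_1 and hole_1 below 0.006 m and z of switch_3 in the frame of hole_3 below -0.031 m and horizontal distance between switch_3 and hole_3 below 0.006 m and z of switch_4 in the frame of hole_4 below -0.031 m and horizontal distance between switch_4 and hole_4 below 0.006 m) or (value of joint button_3 below 0.002 m and x of switch_3 in the frame of reject_tray between -0.042 and 0.042 m and y of switch_3 in the frame of reject_tray between -0.052 and 0.052 m and z of switch_3 in the frame of reject_tray below 0.01 m and angle between switch_3's own z axis and vertical below 0.2 rad and linear speed of switch_3 below 0.02 m/s and value of joint each of button_1, button_2, button_4 above 0.006 m and z of switch_1 in the frame of hole_1 below -0.031 m and horizontal distance between switch_1 and hole_1 below 0.006 m and z of switch_2 in the frame of hole_2 below -0.031 m and horizontal distance between switch_2 and hole_2 below 0.006 m and z of switch_4 in the frame of hole_4 below -0.031 m and horizontal distance between switch_4 and hole_4 below 0.006 m) or (value of joint button_4 below 0.002 m and x of switch_4 in the frame of reject_tray between -0.042 and 0.042 m and y of switch_4 in the frame of reject_tray between -0.052 and 0.052 m and z of switch_4 in the frame of reject_tray below 0.01 m and angle between switch_4's own z axis and vertical below 0.2 rad and linear speed of switch_4 below 0.02 m/s and value of joint each of button_1, button_2, button_3 above 0.006 m and z of switch_1 in the frame of hole_1 below -0.031 m and horizontal distance between switch_1 and hole_1 below 0.006 m and z of switch_2 in the frame of hole_2 below -0.031 m and horizontal distance between switch_2 and hole_2 below 0.006 m and z of switch_3 in the frame of hole_3 below -0.031 m and horizontal distance between switch_3 and hole_3 below 0.006 m))); the robot touches nothing.
It fails at once if one of the bystanders is pushed more than 30 mm from where it was (distance of any of spare_cap_0, spare_cap_1, spare_cap_2, pliers_red, masking_tape, heat_sink, heat_sink_b, spare_knob, ball_pen from where it was at the start of the episode above 0.03 m).
It also fails if it takes over 50 s, if anything falls off the work surface, if the arm or the gripper's body presses on something with over 40 N, if the wrist force passes 120 N, or if a joint passes its speed limit or range.

ROBOT

A 7-joint arm with a two-finger parallel gripper is mounted at the origin on a cart in front of the work surface, level with it; the furniture and walls round the work are solid. World frame = base frame: x ahead of the robot, y to its left, z up, the work surface at z = 0. Lengths are in mm, angles in rad, forces in N, time in s.
With the tool pointing down it reaches from about 425 to 875 mm from the base axis. Payload 4.7 kg.
Tool frame: the origin (TCP) lies between the finger pads; the fingertips stand manip.finger_overhang ahead of it and the grasp point (between the pads) lies 2 mm behind it (manip.finger_overhang is the distance from the TCP to the fingertips, in mm); z points along the fingers, y is the line along which they close (so a half turn about z gives the same grasp; the last joint's range is limited). The gripper opens to 87 mm and grips with 3 to 60 N. Pads are 19 mm wide; open, the fingers measure 117 mm over their backs; the gripper's body (75 mm by 190 mm) begins 51 mm behind the grasp point.
Start: joints at [1.24, 0.321, -0.07, 1.45, 0.023, 1.371, -0.057], TCP at [219.687, -611.769, 239.587] pointing down, gripper open.
Joint ranges: [-2.86, 2.86], [-0.3, 2.09], [-1.38, 1.24], [0.06, 2.45], [-1.56, 4.7], [0.09, 2.05], [-2.69, 2.69]. Speed limits (rad/s): [2.57, 2.57, 3.14, 3.14, 3.14, 3.14, 3.14].

INTERFACE

Orientations are given as a unit quaternion [x, y, z, w].
In Python, from workcell import manip, imaging gives the robot as it stands.
- The arm moves only by the tool jog_arm, never from a script. Its argument "targets" is a list of rows, each a list of 5 numbers: the closure, from 0 (fully open) to 1 (shut), then the shift along the world's x, y, z in cm, then the turn about the world's z in degrees. A call has exactly 8 rows; each row is the pose to reach, as a shift and turn from the pose commanded when the call began; what a row does not reach only later rows make up. A row lasts 1/8 s, in which the tool goes at most 62.5 mm and 10.7 degrees, less where a joint would pass 70% of its speed; a pose out of reach is approached as far as the arm can. A call with a gripper value outside its range is refused whole. The fingers move at their own pace and stop on an object; "grip_force" is the grip in N (left out, the last holds). Time passes only in rows, so rows that repeat a pose let the fingers close, or fill a call up. It gives the time, the measured TCP pose, the force, the opening and the grip force at its end, in the units of the state.
- manip.observe(): the state, without advancing time (a new reading comes with each control period).
- imaging.camera(name): name is "scene" or "top" or "wrist"; returns the picture (420x560x3 uint8, red, green, blue); there is no depth.
- imaging.camera_model(name): a dict with "mtx" (3x3 intrinsics, pixels), "R" (3x3) and "t" (3): a world point X has camera coordinates R X + t. Camera axes: x right, y down, z forward; pixel columns grow to the right and rows downward; lengths in mm; the calibration is good to about 2 mm. The wrist camera is an equidistant fisheye: a pixel r from the principal point sees the ray r / f radians off the axis. A picture is of the moment at which its call begins: read the wrist's pose just before it. camera_model takes no time and is no camera call; for the wrist camera it gives the pose at the moment of the call.
- manip.close_job(): hands the job in; it is judged then, once.
The state is a dict: "time_s": time; "joints": joint angles; "joint_vel": joint speeds; "effort": joint torques, N m; "position": TCP position; "tool_rot": TCP orientation; "contact_force": force on the tool from outside, world axes, zero at the start; "wrist_torque": the same for the moment, N m; "opening": opening from 0.0 (shut) to 1.0 (fully open); "grasp_force": force on a finger pad.
Only numpy, scipy, OpenCV 4.12 (cv2) and the standard library are available. Lean on these libraries where they do the work, as an engineer would, in place of code of your own. Each camera call takes 0.05 s, during which the arm holds its last target. There are 200 camera calls.

## Working session

There is one attempt and no reset: what is moved stays moved. The work goes in short steps, Python scripts to look and compute and a tool call to move; the robot and the scene stay as the last step left them, time stands still between calls to the robot, and variables do not carry over. Pictures are saved under pics/ and viewed, at most 10 in all, crops included, and the job is handed in when it is done.

Besides the shell and the picture viewer there is one more tool, called after "Emit:" by a JSON object that holds its "method" and its "body", one argument or row to a line. jog_arm: Moves the arm, as the interface text tells. Its arguments: {"type":"object","properties":{"targets":{"type":"array","items":{"type":"array","items":{"type":"number"}}},"grip_force":{"type":"number"}},"required":["targets"]}

```bash
mkdir -p pics; ls
python3 - <<'E'
from workcell import manip, imaging
import cv2
o=manip.observe(); print(o, manip.finger_overhang)
for n in ("scene","top"):
    im=imaging.camera(n); cv2.imwrite(f"pics/{n}0.png",im[:,:,::-1]); m=imaging.camera_model(n); print(n,m)
E
```

```text
pics
{'time_s': 0.0, 'joints': array([ 1.24009979,  0.3218306 , -0.07006316,  1.45170047,  0.02262649,
        1.37076794, -0.05688841]), 'joint_vel': array([ 4.18349427e-04,  1.05810300e-03,  1.67118137e-03, -3.93439136e-04,
        2.47505966e-03, -5.65142572e-05,  9.05453569e-04]), 'effort': array([ 2.78947664e-04, -4.91289496e+01, -4.03695619e-01, -3.12525773e+01,
       -6.38461090e-02,  4.36897378e-02,  1.69724290e-04]), 'position': array([ 219.4600766 , -611.27547138,  238.44358783]), 'tool_rot': array([ 9.85173372e-01,  1.71559045e-01, -2.28729408e-04, -9.32305624e-04]), 'contact_force': array([-0.35159367,  0.61709178,  0.42209199]), 'wrist_torque': array([ 0.01692422,  0.04748361, -0.03473593]), 'grasp_force': 0.0, 'opening': 0.9999744288059795} 17.0
scene {'mtx': array([[479.82260937,   0.        , 284.56991891],
       [  0.        , 479.82260937, 206.36243194],
       [  0.        ,   0.        ,   1.        ]]), 'R': array([[-0.88398154, -0.4672913 , -0.01467936],
       [-0.22625087,  0.45505671, -0.86123977],
       [ 0.4091298 , -0.75799884, -0.50798679]]), 't': array([ 522.11126818,  197.56337028, 1010.99016626])}
top {'mtx': array([[415.29764705,   0.        , 289.69920184],
       [  0.        , 415.29764705, 208.68295593],
       [  0.        ,   0.        ,   1.        ]]), 'R': array([[ 0.00734248, -0.99996994,  0.0024908 ],
       [-0.99563511, -0.00754237, -0.09302598],
       [ 0.09304197, -0.00179689, -0.99566057]]), 't': array([ 13.42159828, 562.89997175, 970.76088826])}
```

View pics/top0.png

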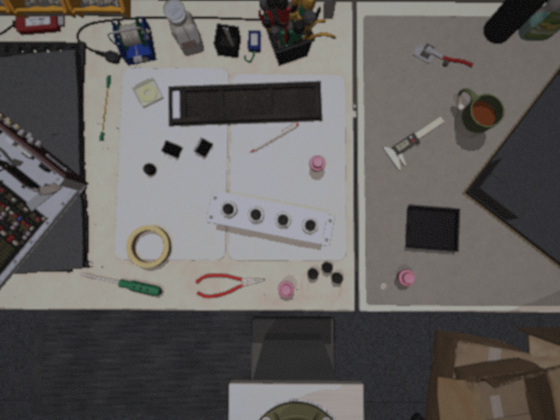

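View pics/scene0.png

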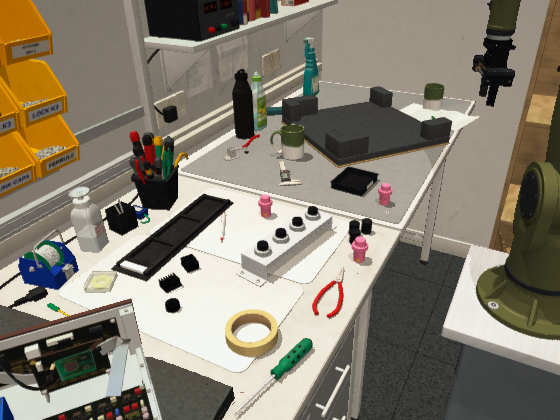

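The rack buttons are at top-image pixels (229,209), (256,215), (283,220) and (310,226). The tray is at (433,228). Look-alikes are the caps (313,273), (327,267), (337,279), the knob (150,170), and the pink switches (317,163), (286,289), (406,278). I choose the four in the rack and check them in one crop.

```bash
cat > h.py <<'E'
import numpy as np, cv2
from workcell import manip, imaging
def bp(n,u,v,z,m=None):
    m=m or imaging.camera_model(n); R,t=np.array(m["R"]),np.array(m["t"]); K=np.array(m["mtx"])
    x=(u-K[0,2])/K[0,0]; y=(v-K[1,2])/K[1,1]
    if n=="wrist":
        r=np.hypot(x,y); s=np.tan(r)/r if r>1e-9 else 1; x*=s; y*=s
    d=R.T@np.array([x,y,1]); c=-R.T@t
    return (c+d*(z-c[2])/d[2])
def proj(n,X,m=None):
    m=m or imaging.camera_model(n); p=np.array(m["R"])@np.array(X)+m["t"]; K=np.array(m["mtx"])
    q=p[:2]/p[2]
    if n=="wrist":
        r=np.hypot(*q); q=q*np.arctan2(r,1)/r
    return K[0,0]*q+K[:2,2]
E
python3 - <<'E'
from h import *
im=cv2.imread("pics/top0.png"); g=cv2.cvtColor(im,6)
c=[]
for u,v in((229,209),(256,215),(283,220),(310,226)):
    w=np.clip(110-g[v-9:v+10,u-9:u+10].astype(float),0,None); yy,xx=np.mgrid[v-9:v+10,u-9:u+10]
    p=((w*xx).sum()/w.sum(),(w*yy).sum()/w.sum()); c.append(bp("top",*p,66)[:2]); print(p,c[-1].round(1), [bp("top",u,v,72)[:2].round(1)])
c=np.array(c); print(np.linalg.norm(np.diff(c,axis=0),axis=1), c.mean(0), np.degrees(np.arctan2(*(c[0]-c[3]))))
for p in((408,207),(458,208),(458,251),(407,248)): print(bp("top",*p,22)[:2].round(0))
cv2.imwrite("pics/c0.png",cv2.resize(im[180:300,195:475],None,fx=2.8,fy=2.8,interpolation=2))
E
```

```text
(np.float64(227.87247627264884), np.float64(208.68041415012942)) [558.  160.1] [array([556.7, 156.6])]
(np.float64(255.4176669167292), np.float64(214.2256189047262)) [545.7  96.5] [array([543.4,  94.6])]
(np.float64(282.55588673621463), np.float64(219.6384128166915)) [533.7  33.9] [array([532.4,  32.8])]
(np.float64(309.8592170556883), np.float64(224.88954236353612)) [522.  -28.9] [array([519.2, -28.9])]
[64.81502944 63.6975958  63.86604053] [539.83633084  65.41035327] 10.77135906183364
[ 569. -268.]
[ 568. -389.]
[ 465. -385.]
[ 471. -264.]
```

View pics/c0.png

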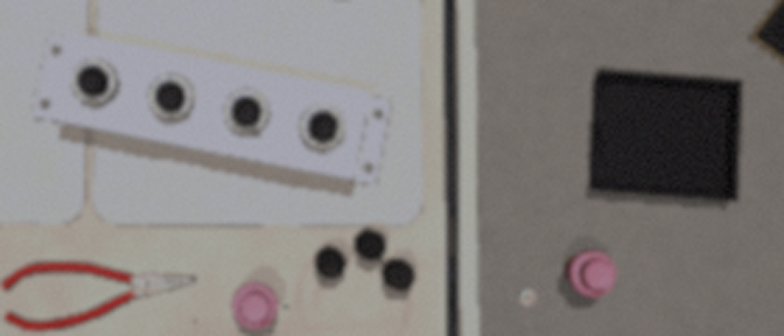

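The crop shows four black buttons with steel collars in the rack. Their pitch measures 64 mm and the rack yaw is about -10.8°. The empty black tray is centred at about (518,-327). I'm going above switch 4 with the fingers shut.

Emit:
{"method": "jog_arm", "body": {
  "targets": [
    [1,6,6,0,10],
    [1,10,12,0,20],
    [1,13,17.5,0,30],
    [1,16,23,0,40],
    [1,18.5,28.5,0,50],
    [1,21,34,0,59.5],
    [1,23.5,40,0,59.5],
    [1,26,46,0,59.5]
  ],
  "grip_force": 20
}}

```text
time_s: 1.1
position: [467.4, -179.7, 239.4]
tool_rot: [0.77, 0.638, -0.0, 0.0]
contact_force: [0.5, 0.9, -0.1]
opening: 0.176
grasp_force: 0.0
```

Emit:
{"method": "jog_arm", "body": {
  "targets": [
    [1,2,5,0,0],
    [1,4,10,-3,0],
    [1,4.3,12.2,-6,0],
    [1,4.3,12.2,-8,0],
    [1,4.3,12.2,-9,0],
    [1,4.3,12.2,-9,0],
    [1,4.3,12.2,-9,0],
    [1,4.3,12.2,-9,0]
  ]
}}

```text
time_s: 2.1
position: [510.6, -60.1, 150.5]
tool_rot: [0.77, 0.638, 0.0, 0.001]
contact_force: [0.0, -0.0, -0.4]
opening: 0.003
grasp_force: 0.0
```

Run:
```python
from h import *
o=manip.observe(); print({k:o[k] for k in("time_s","position","tool_rot","contact_force","opening","joints")})
m=imaging.camera_model("wrist"); im=imaging.camera("wrist"); cv2.imwrite("pics/w1.png",im[:,:,::-1]); np.save("w1.npy",[np.c_[m["R"],m["t"]],np.c_[m["mtx"],[0,0,0]]])
for X in((558,160,66),(545.7,96.5,66),(533.7,33.9,66),(522,-28.9,66)): print(proj("wrist",X,m))
```

```text
{'time_s': 2.1, 'position': array([510.64663861, -60.06776544, 150.46216077]), 'tool_rot': array([7.70410615e-01, 6.37547483e-01, 4.27609335e-04, 7.12686240e-04]), 'contact_force': array([ 0.02137877, -0.02729577, -0.43310655]), 'opening': 0.002939649972255176, 'joints': array([ 0.67179521,  0.14187396, -0.64774169,  1.879711  ,  0.09422664,
        1.14854365, -0.19784376])}
[283.68308418 -65.43029653]
[283.64966922   6.23401237]
[283.58321457  90.93677426]
[283.73750845 180.77434141]
```

View pics/w1.png

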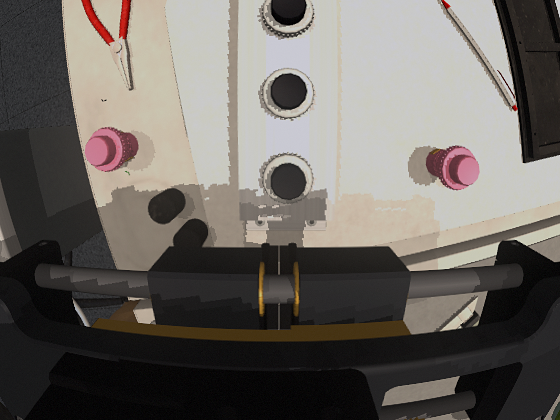

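The wrist view shows buttons 4, 3 and 2 at about (288,178), (288,92) and (289,8), each about 4 px right of the prediction. The rack is parallel to the tool. Next I measure the offset.

Run:
```python
from h import *
a=np.load("w1.npy"); m=dict(R=a[0][:,:3],t=a[0][:,3],mtx=a[1][:,:3])
im=cv2.imread("pics/w1.png"); g=cv2.cvtColor(im,6)
s=[]
for u,v in((288,178),(288,92)):
    w=(g[v-25:v+25,u-25:u+25]<75).astype(np.uint8); n,l,st,c=cv2.connectedComponentsWithStats(w); i=1+st[1:,4].argmax(); p=c[i]+[u-25,v-25]
    X=bp("wrist",*p,68,m)[:2]; s.append(X); print(p,st[i],X.round(1))
d=s[1]-s[0]; print(np.linalg.norm(d),np.degrees(np.arctan2(*d)))
print("tcp fingertip px",proj("wrist",manip.observe()["position"]+[0,0,-17],m))
```

```text
[287.61477833 181.22955665] [   8   10   35   37 1015] [524.7 -29.4]
[288.01960784  91.11666667] [   8    6   36   37 1020] [536.6  33. ]
63.539126776069914 10.825531432827644
tcp fingertip px [275.66344561 261.34690643]
```

Emit:
{"method": "jog_arm", "body": {
  "targets": [
    [1,1.35,3.1,-2,0],
    [1,1.35,3.1,-5,0],
    [1,1.35,3.1,-6,0],
    [1,1.35,3.1,-6.4,0],
    [1,1.35,3.1,-6.8,0],
    [1,1.35,3.1,-7.1,0],
    [1,1.35,3.1,-7.15,0],
    [1,1.35,3.1,-7.15,0]
  ]
}}

```text
time_s: 3.15
position: [524.2, -29.1, 78.8]
tool_rot: [0.77, 0.638, 0.0, 0.001]
contact_force: [-0.6, -1.0, 4.3]
opening: 0.007
grasp_force: 2.4
```

Emit:
{"method": "jog_arm", "body": {
  "targets": [
    [1,0,0,-0.15,0],
    [1,0,0,-0.25,0],
    [1,0,0,-0.25,0],
    [1,0,0,1,0],
    [1,0,0,3,0],
    [1,0.6,3.1,4,0],
    [1,1.2,6.25,2,0],
    [1,1.2,6.25,1.5,0]
  ]
}}

```text
time_s: 4.15
position: [534.8, 37.0, 92.2]
tool_rot: [0.769, 0.64, 0.0, -0.001]
contact_force: [0.4, -0.3, 0.2]
opening: 0.006
grasp_force: 0.0
```

Emit:
{"method": "jog_arm", "body": {
  "targets": [
    [1,0,0,-0.6,0],
    [1,0,0,-1.0,0],
    [1,0,0,-1.4,0],
    [1,0,0,-1.6,0],
    [1,0,0,-1.7,0],
    [1,0,0,-1.75,0],
    [1,0,0,-1.75,0],
    [1,0,0,-1.75,0]
  ]
}}

```text
time_s: 5.15
position: [536.2, 33.1, 78.3]
tool_rot: [0.77, 0.637, -0.0, 0.001]
contact_force: [-6.8, -1.0, 19.3]
opening: 0.007
grasp_force: 9.7
```

Emit:
{"method": "jog_arm", "body": {
  "targets": [
    [1,0,0,1,0],
    [1,0,0,3,0],
    [1,0.6,3.1,4,0],
    [1,1.2,6.25,3,0],
    [1,1.2,6.25,1.6,0],
    [1,1.2,6.25,1,0],
    [1,1.2,6.25,0.5,0],
    [1,1.2,6.25,0.2,0]
  ]
}}

```text
time_s: 6.15
position: [547.9, 95.5, 78.4]
tool_rot: [0.771, 0.637, -0.0, 0.0]
contact_force: [-4.6, -0.7, 18.3]
opening: 0.01
grasp_force: 9.0
```

Emit:
{"method": "jog_arm", "body": {
  "targets": [
    [1,0,0,-0.2,0],
    [1,0,0,-0.2,0],
    [1,0,0,-0.2,0],
    [1,0,0,2,0],
    [1,0.6,3.1,4,0],
    [1,1.2,6.25,3,0],
    [1,1.2,6.25,1.5,0],
    [1,1.2,6.25,1.0,0]
  ]
}}

```text
time_s: 7.15
position: [558.8, 157.2, 86.1]
tool_rot: [0.771, 0.637, -0.001, -0.0]
contact_force: [-0.8, 0.2, 1.1]
opening: 0.0
grasp_force: 0.7
```

Emit:
{"method": "jog_arm", "body": {
  "targets": [
    [1,0,0,-0.5,0],
    [1,0,0,-0.8,0],
    [1,0,0,-1.1,0],
    [1,0,0,-1.2,0],
    [1,0,0,-1.2,0],
    [1,0,0,-1.2,0],
    [1,0,0,-1.2,0],
    [1,0,0,-1.2,0]
  ]
}}

```text
time_s: 8.15
position: [560.1, 157.5, 78.4]
tool_rot: [0.771, 0.637, -0.001, 0.001]
contact_force: [-7.7, -4.6, 18.4]
opening: 0.01
grasp_force: 9.1
```

Emit:
{"method": "jog_arm", "body": {
  "targets": [
    [1,0,0,2,0],
    [1,0,0,6,0],
    [0,-1,-5,9,0],
    [0,-2.2,-11,10,0],
    [0,-3.4,-17,10,0],
    [0,-4.7,-23,10,0],
    [0,-4.7,-23,10,0],
    [0,-4.7,-23,10,0]
  ]
}}

```text
time_s: 9.15
position: [512.9, -70.7, 176.1]
tool_rot: [0.77, 0.638, 0.001, 0.0]
contact_force: [1.0, 0.3, 0.1]
opening: 0.61
grasp_force: 0.0
```

Run:
```python
from h import *
print(manip.observe()["position"])
m=imaging.camera_model("wrist"); im=imaging.camera("wrist")[:,:,::-1]; np.save("w2.npy",[np.c_[m["R"],m["t"]],np.c_[m["mtx"],[0,0,0]]])
cv2.imwrite("pics/w2.png",im)
s=imaging.camera("scene")[:,:,::-1]; cv2.imwrite("pics/s2.png",s)
a=cv2.resize(s[190:290,220:350],None,fx=3,fy=3,interpolation=2)
b=cv2.resize(im[0:260,200:380],(390*260//260,563)) ; b=b[:,:]
c=np.zeros((563,790,3),np.uint8); c[:300,:390]=a; c[:,400:790]=b
cv2.imwrite("pics/v2.png",c)
```

```text
[512.93335736 -70.7464611  176.05357763]
```

View pics/v2.png

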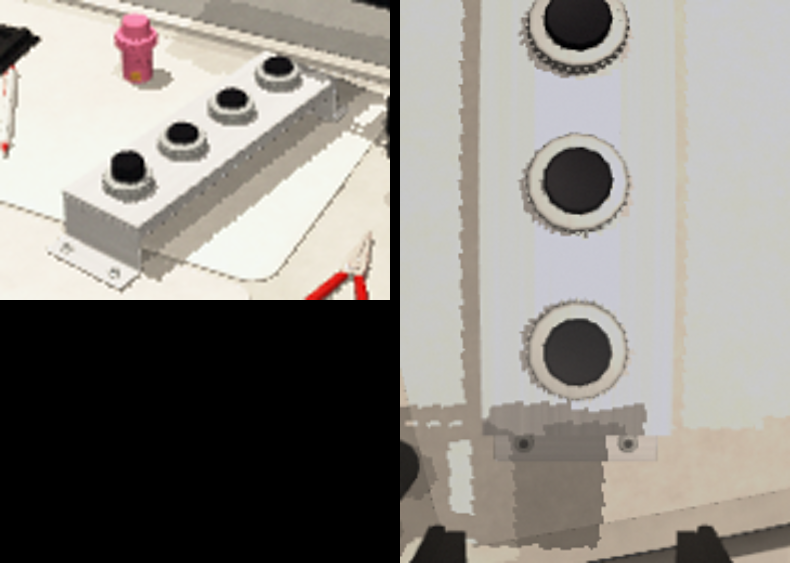

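The scene crop shows the button at the near (+y) end standing tall, and the other three low. That makes switch 1 the worn one. It was pressed to the same height and force (z 78.4, 18 N) as the others. The wrist part shows 4, 3 and 2 down. Next I refine the switch 1 position.

Run:
```python
from h import *
a=np.load("w2.npy"); m=dict(R=a[0][:,:3],t=a[0][:,3],mtx=a[1][:,:3])
g=cv2.cvtColor(cv2.imread("pics/w2.png"),6)
n,l,st,c=cv2.connectedComponentsWithStats((g<75).astype(np.uint8)); P=[]
for i in range(1,n):
    if 500<st[i,4]<1500 and 250<c[i][0]<310 and c[i][1]<180: P.append(bp("wrist",*c[i],62,m)[:2]); print(c[i],st[i],P[-1].round(1))
for X in((560.5,159,46),): print(proj("wrist",X,m))
```

```text
[281.62908497  10.13235294] [267   0  31  24 612] [548.3  93.9]
[281.65653897  83.07265522] [266  68  32  31 757] [536.7  32.9]
[281.36413043 162.2486413 ] [266 147  31  31 736] [524.7 -29.4]
[281.11415854 -47.58490517]
```

Emit:
{"method": "jog_arm", "body": {
  "targets": [
    [0,1.2,6,0,0],
    [0,2.4,12,0,0],
    [0,3.6,18,0,0],
    [0,4.8,23,-1,0],
    [0,4.8,23,-4,0],
    [0,4.8,23,-6,0],
    [0,4.8,23,-7,0],
    [0,4.8,23,-7,0]
  ]
}}

```text
time_s: 10.25
position: [560.4, 158.1, 105.1]
tool_rot: [0.77, 0.637, -0.0, -0.0]
contact_force: [-0.4, -0.0, 0.7]
opening: 1.001
grasp_force: 0.0
```

Emit:
{"method": "jog_arm", "body": {
  "targets": [
    [0,0.03,0.1,-2,0],
    [0,0.03,0.1,-3.5,0],
    [0,0.03,0.1,-4,0],
    [0,0.03,0.1,-4,0],
    [1,0.03,0.1,-4,0],
    [1,0.03,0.1,-4,0],
    [1,0.03,0.1,-4,0],
    [1,0.03,0.1,-4,0]
  ],
  "grip_force": 15
}}

```text
time_s: 11.25
position: [561.0, 159.8, 65.8]
tool_rot: [0.77, 0.638, 0.0, 0.0]
contact_force: [-0.4, -0.4, 0.3]
opening: 0.636
grasp_force: 0.0
```

Emit:
{"method": "jog_arm", "body": {
  "targets": [
    [1,0,0,0,0],
    [1,0,0,0,0],
    [1,0,0,0,0],
    [1,0,0,0,0],
    [1,0,0,0,0],
    [1,0,0,0.5,0],
    [1,0,0,1,0],
    [1,0,0,1.5,0]
  ]
}}

```text
time_s: 12.25
position: [560.9, 159.8, 81.0]
tool_rot: [0.77, 0.638, 0.0, 0.0]
contact_force: [-0.4, 1.1, -1.2]
opening: 0.427
grasp_force: 15.0
```

Emit:
{"method": "jog_arm", "body": {
  "targets": [
    [1,0,0,3,0],
    [1,0,0,7,0],
    [1,-0.3,-3,9,0],
    [1,-0.8,-8,9,0],
    [1,-1.2,-13.5,9,0],
    [1,-1.7,-19,9,0],
    [1,-2.2,-24.5,9,0],
    [1,-2.7,-30,9,0]
  ],
  "grip_force": 20
}}

```text
time_s: 13.25
position: [533.7, -141.9, 171.2]
tool_rot: [0.77, 0.638, 0.0, 0.001]
contact_force: [0.1, -0.5, -1.7]
opening: 0.427
grasp_force: 20.0
```

Emit:
{"method": "jog_arm", "body": {
  "targets": [
    [1,-0.4,-5,0,0],
    [1,-0.8,-10,0,0],
    [1,-1.2,-14,0,0],
    [1,-1.6,-17,0,0],
    [1,-1.6,-18.7,0,0],
    [1,-1.6,-18.7,0,0],
    [1,-1.6,-18.7,0,0],
    [1,-1.6,-18.7,0,0]
  ]
}}

```text
time_s: 14.25
position: [518.5, -325.4, 170.8]
tool_rot: [0.769, 0.639, 0.0, -0.0]
contact_force: [-0.3, 0.1, -1.7]
opening: 0.427
grasp_force: 20.0
```

Run:
```python
from h import *
o=manip.observe(); print(o["position"],o["opening"])
m=imaging.camera_model("wrist"); im=imaging.camera("wrist")[:,:,::-1].copy()
t=imaging.camera("scene")[:,:,::-1]
for X in((518,-327,3),(568,-387,22),(568,-267,22),(468,-267,22),(468,-387,22)):
    p=proj("wrist",X,m); print(p); cv2.circle(im,tuple(int(round(v)) for v in p),3,(0,0,255),1)
c=np.zeros((420,790,3),np.uint8); c[:,:560]=im; c[:220,560:]=t[80:300,300:530]
cv2.imwrite("pics/v3.png",c)
```

```text
[ 518.54042499 -325.35506776  170.76492365] 0.4267857151377402
[276.67775577 201.15431214]
[337.5716189  254.83983594]
[318.94740684 132.43796106]
[210.76719208 153.13002843]
[238.65494948 271.91095614]
```

View pics/v3.png

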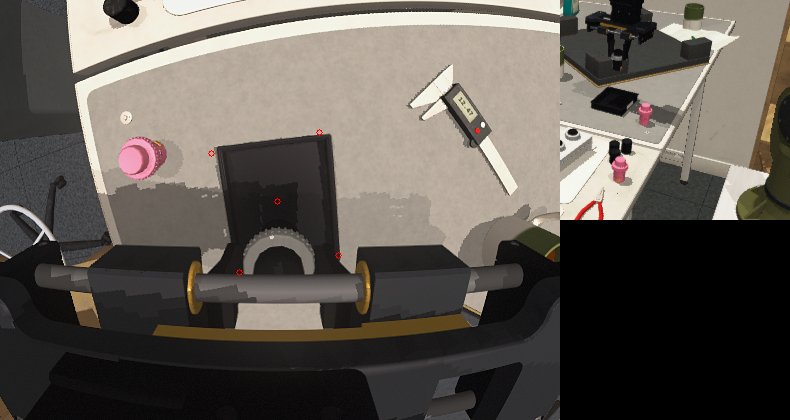

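Switch 1 hangs upright between the fingers. The tray's far corners are at (218,147) and (331,135), a few mm further +x than estimated.

Run:
```python
from h import *
a=bp("wrist",218,147,22)[:2];b=bp("wrist",331,135,22)[:2]; d=b-a; L=np.linalg.norm(d); d/=L
n=np.array([d[1],-d[0]]); n*=-np.sign(n[1])
print(a,b,L,(a+b)/2+n*62.5, np.degrees(np.arctan2(d[1],d[0])))
```

```text
[ 475.59477105 -263.5741477 ] [ 578.24917838 -271.83324581] 102.98611578695963 [ 521.90971041 -330.00239022] -4.599845060799337
```

Emit:
{"method": "jog_arm", "body": {
  "targets": [
    [1,0.15,-0.3,-3,0],
    [1,0.15,-0.3,-7,0],
    [1,0.15,-0.3,-9.5,0],
    [1,0.15,-0.3,-10.5,0],
    [1,0.15,-0.3,-11,0],
    [1,0.15,-0.3,-11.2,0],
    [1,0.15,-0.3,-11.3,0],
    [1,0.15,-0.3,-11.3,0]
  ]
}}

```text
time_s: 15.35
position: [519.7, -330.4, 58.2]
tool_rot: [0.77, 0.638, 0.0, 0.001]
contact_force: [-0.0, 0.1, -1.4]
opening: 0.426
grasp_force: 20.0
```

Emit:
{"method": "jog_arm", "body": {
  "targets": [
    [1,0,0,-0.05,0],
    [1,0,0,-0.1,0],
    [1,0,0,-0.12,0],
    [1,0,0,-0.14,0],
    [1,0,0,-0.16,0],
    [1,0,0,-0.16,0],
    [1,0,0,-0.16,0],
    [1,0,0,-0.16,0]
  ]
}}

```text
time_s: 16.35
position: [519.5, -330.3, 56.5]
tool_rot: [0.77, 0.638, -0.0, 0.0]
contact_force: [-2.4, 0.2, 5.1]
opening: 0.426
grasp_force: 20.0
```

Contact with the tray floor (5 N). I release and rise.

Emit:
{"method": "jog_arm", "body": {
  "targets": [
    [0.8,0,0,0.05,0],
    [0.4,0,0,0.05,0],
    [0,0,0,0.05,0],
    [0,0,0,0.05,0],
    [0,0,0,0.05,0],
    [0,0,0,0.05,0],
    [0,0,0,0.05,0],
    [0,0,0,0.05,0]
  ]
}}

```text
time_s: 17.35
position: [519.4, -330.1, 56.5]
tool_rot: [0.77, 0.638, 0.0, 0.0]
contact_force: [0.4, 0.5, 0.4]
opening: 0.991
grasp_force: 0.0
```

Emit:
{"method": "jog_arm", "body": {
  "targets": [
    [0,0,0,0.5,0],
    [0,0,0,2,0],
    [0,0,0,5,0],
    [0,0,0,9,0],
    [0,0,-4,12,0],
    [0,0,-7,14,0],
    [0,0,-7,14,0],
    [0,0,-7,14,0]
  ]
}}

```text
time_s: 18.35
position: [519.6, -399.0, 196.6]
tool_rot: [0.77, 0.638, 0.0, -0.0]
contact_force: [-0.5, 0.6, -0.0]
opening: 1.003
grasp_force: 0.0
```

Run:
```python
from h import *
o=manip.observe(); print(o["position"],o["opening"],o["time_s"],o["contact_force"])
im=imaging.camera("wrist")[:,:,::-1]
t=imaging.camera("scene")[:,:,::-1]
c=np.zeros((590,790,3),np.uint8); c[:300,:390]=cv2.resize(t[190:290,220:350],None,fx=3,fy=3,interpolation=2); c[:300,395:755]=cv2.resize(t[140:240,300:420],None,fx=3,fy=3,interpolation=2); c[305:590,:560]=im[:285]
cv2.imwrite("pics/v4.png",c)
```

```text
[ 519.59290702 -398.96871378  196.60221895] 1.002699282090777 18.35 [-0.47977102  0.56313559 -0.02503303]
```

View pics/v4.png

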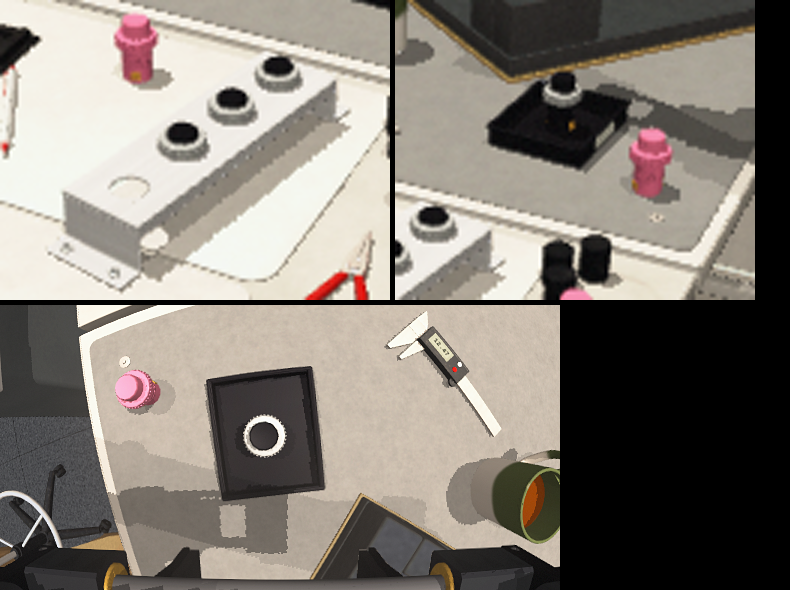

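The switch stands upright near the tray's middle, at (264,435) in the view, with its button out. The other three sit locked in holes 2–4, hole 1 is empty, and the arm is clear.

```bash
python3 -c "
from workcell import manip
print(manip.close_job())"
```

```text
the job is handed in; nothing more can be done
None
```

Switch 1 was the worn one: it now stands upright in the reject tray with its button out, switches 2–4 stay locked in their holes, and the job was handed in at about 18.5 s (no verdict was returned).

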